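# Seat a rivet with the locking bench press

### The job

A copper rivet stands proud in the brass pendant under the small green riveting press, and the press is locked. Pull its red locking knob all the way out until it clicks, press the pedal with the black rubber pad down to its stop and let it come right up again so the rivet is seated, and then push the knob fully home to lock the press. Never force the pedal while the knob is in, and leave the file jar, the bur block and the red tray where they stand.

Things in the scene. Friction and masses are not known exactly. Their poses are not given: they have to be found in the camera images.
- press: green bench riveting press, fixed to the table: base plate 180 x 150 mm, 20 mm thick, column and head rising to 118 mm (hinge lugs to 147 mm). Origin: on the table under the ram. x points out of the open throat, away from the column; the knob slides along y on the -y side, the pedal sticks out on the +y side; z up. The press may be turned about z, by up to about 23 degrees.
- knob_grip (a point): centre of the red cylindrical locking knob, 26 mm diameter, 24 mm long along the press's y, on a 12 mm steel bolt; it moves with the knob. Home, it is at x -20, y -115, z 100 mm in the press frame, its near end 25 mm clear of the dark steel sleeve on the head. Axes as the press. There is free space around and 100 mm below it, so it can be pinched from above across the press's x.
- lock_knob (a joint): travel of the locking knob, m: 0 = fully home (the bolt's square steel end under the pedal's tooth: press locked), 0.030 = fully out (press free), pulled along the press's -y. A spring plunger on the sleeve clicks it to either end: once well past the middle it is driven on to that end; about 8 N starts it.
- pedal_pad (a point): centre of the top of the pedal's black rubber pad, 52 x 52 mm; it moves with the pedal. Pedal up: x -10, y 135, z 146 mm in the press frame, pad level. Room above and 130 mm below it.
- pedal_hinge (a point): the pedal's hinge axis, parallel to the press's x, at y -40, z 135 mm in the press frame; 175 mm from the pad.
- pedal (a joint): pedal angle, rad: 0 = fully up, 0.25 = down on its stop (the pad is then about 44 mm lower). A spring brings it up; about 7 N on the pad starts it and 12 N holds it down. It cannot go down while the knob is home.
- rivet_top (a point): top of the copper rivet's 12 mm head under the ram, above the pendant
- rivet (a joint): how far the rivet has been pressed in, m: starts between 0 and 0.003 (head standing proud), 0.008 = head seated on the pendant. Only the press's ram, driven by the pedal, reaches it.
- file_jar: glass jar of needle files, loose, 68 mm diameter, 90 mm high, files to 155 mm; origin under its centre. Not to be moved.
- bur_block: brown wooden block with small burs standing in it, loose, 90 x 60 mm, 64 mm high in all; origin under its centre. Not to be moved.
- red_tray: small open red plastic tray with brass blanks, loose, 85 x 85 x 35 mm; origin under its centre. Not to be moved.

How it is judged (in metres and radians):
On the way, in this order (a step that is already met when the one before it is completed fails the run):
1. the locking knob is pulled fully out (within 4 mm) with the pedal up (value of joint lock_knob above 0.026 m and value of joint pedal below 0.04 rad), for 0.2 s.
2. with the knob out, the pedal is pressed down to its stop (within 0.02 rad) and the rivet is seated (value of joint lock_knob above 0.026 m and value of joint pedal above 0.23 rad and value of joint rivet above 0.0062 m), for 0.2 s.
3. the pedal is up again, with the knob still out (value of joint lock_knob above 0.026 m and value of joint pedal below 0.03 rad), for 0.1 s.
At the end, for the whole second after the job is handed in: The locking knob is fully home (within 3 mm), the pedal is up (below 0.03 rad) and the rivet is pressed in at least 6.2 mm (value of joint lock_knob below 0.003 m and value of joint pedal below 0.03 rad and value of joint rivet above 0.0062 m); the robot touches nothing.
It fails at once if the file jar is shifted by more than 25 mm or tipped (distance of file_jar from where it was at the start of the episode above 0.025 m or angle between file_jar's own z axis and vertical above 0.35 rad).
It fails at once if the bur block is shifted by more than 25 mm or tipped (distance of bur_block from where it was at the start of the episode above 0.025 m or angle between bur_block's own z axis and vertical above 0.35 rad).
It fails at once if the red tray is shifted by more than 25 mm or tipped (distance of red_tray from where it was at the start of the episode above 0.025 m or angle between red_tray's own z axis and vertical above 0.35 rad).
It fails at once if the pedal is forced down (past 0.07 rad) while the knob is not out (value of joint pedal above 0.07 rad and value of joint lock_knob below 0.02 m).
It also fails if it takes over 58 s, if anything falls off the work surface, if the arm or the gripper's body presses on something with over 40 N, if the wrist force passes 120 N, or if a joint passes its speed limit or range.

### The arm

A 6-joint arm with a two-finger parallel gripper is mounted at the origin on the work surface. World frame = base frame: x ahead of the robot, y to its left, z up, the work surface at z = 0. Lengths are in mm, angles in rad, forces in N, time in s.
With the tool pointing down it reaches from about 400 to 925 mm from the base axis. Payload 12.5 kg.
Tool frame: the origin (TCP) lies midway between the tips of the shut fingers; the grasp point (between the pads) lies 19 mm behind it; z points along the fingers, y is the line along which they close (so a half turn about z gives the same grasp; the last joint's range is limited). The gripper opens to 95 mm and grips with 3 to 60 N. Pads are 20 mm wide; open, the fingers measure 119 mm over their backs; the gripper's body (75 mm by 180 mm) begins 59 mm behind the grasp point.
Start: joints at [-1.272, 0.491, 1.559, -0, 1.092, -0.106], TCP at [246.171, -574.497, 214.661] pointing down, gripper open.
Joint ranges: [-3.1, 3.1], [-0.84, 2.19], [0.05, 2.79], [-1.13, 4.28], [0.06, 2.93], [-2.69, 2.69]. Speed limits (rad/s): [2.22, 2.22, 2.79, 3.14, 3.14, 3.14].

### API

Orientations are given as [roll, pitch, yaw] about the fixed x, y, z axes, in that order (R = Rz(yaw) Ry(pitch) Rx(roll)).
In Python, from cell import env gives the robot as it stands.
- The arm moves only by the tool carry_out, never from a script. Its argument "series" is a list of rows, each a list of 4 numbers: the shift along the world's x, y, z normalised to -1 to 1, where 1 is 5 cm, then the turn about the world's z normalised to -1 to 1, where 1 is 6 degrees. In form: [[x, y, z, turn], ...]. A call has exactly 5 rows; each row shifts and turns the commanded pose from where the row before left it; what a row does not reach is not made up. A row lasts 1/10 s, in which the tool goes at most 50 mm and 8.59 degrees, less where a joint would pass 70% of its speed; a pose out of reach is approached as far as the arm can. A call with a number of a shift or a turn outside -1 to 1 is refused whole. A call with a gripper value outside its range is refused whole. "fingers" is the closure, from -1 (fully open) to 1 (shut), set as the call begins (left out, the last holds). The fingers move at their own pace and stop on an object; the grip force is fixed at half the most. Time passes only in rows, so rows that do not move let the fingers close, or fill a call up. It gives the time, the measured TCP pose, the force, the opening and the grip force at its end, in the units of the state.
- env.state(): the state, without advancing time (a new reading comes with each control period).
- env.read_camera(name): name is "scene" or "top" or "wrist"; returns the picture (400x640x3 uint8, red, green, blue); there is no depth.
- env.calibration(name): a dict with "K" (3x3 intrinsics, pixels), "pose" (4x4, takes a point from camera to world coordinates). Camera axes: x right, y down, z forward; pixel columns grow to the right and rows downward; lengths in mm; the calibration is good to about 2 mm. A picture is of the moment at which its call begins: read the wrist's pose just before it. calibration takes no time and is no camera call; for the wrist camera it gives the pose at the moment of the call.
- env.job_done(): hands the job in; it is judged then, once.
Trained networks look in the newest picture that a camera, given by its name, has taken for a name from the list of things; names that differ only in an ending like _2 or _b are one class to them, and where a whole thing is asked for, a point or a joint stands for the part that bears it (a point fixed in the world has none). Each returns a list of dicts, best first, with "conf" (0 to 1); they miss things now and then, are a little off and sometimes report something else, mostly with a low value. They report only what shows in the picture. A call takes as long as a camera call.
- env.look_for(camera, label): "position" ([row, column] as shares, 0 to 1, of the picture: columns of its width, rows of its height, amid what is visible of it).
The state is a dict: "t": time; "joints": joint angles; "qvel": joint speeds; "tau": joint torques, N m; "eef_pos": TCP position; "tcp_rot": TCP orientation; "ft_force": force on the tool from outside, world axes, zero at the start; "moment": the same for the moment, N m; "opening": opening from 0.0 (shut) to 1.0 (fully open); "grip_force": force on a finger pad.
Only numpy, scipy, OpenCV 4.12 (cv2) and the standard library are available. Lean on these libraries where they do the work, as an engineer would, in place of code of your own. Each camera call takes 0.05 s, during which the arm holds its last target. There are 200 camera calls.

## Working session

There is one attempt and no reset: what is moved stays moved. The work goes in short steps, Python scripts to look and compute and a tool call to move; the robot and the scene stay as the last step left them, time stands still between calls to the robot, and variables do not carry over. Pictures are saved under pics/ and viewed, at most 10 in all, crops included, and the job is handed in when it is done.

Besides the shell and the picture viewer there is one more tool, called after "Call:" as name([rows], argument=value, ...), one row to a line, values as JSON. carry_out: Moves the arm, as the interface text tells. Its arguments: {"type":"object","properties":{"series":{"type":"array","items":{"type":"array","items":{"type":"number","minimum":-1,"maximum":1}}},"fingers":{"type":"number"}},"required":["series"]}

```bash
mkdir -p pics
cat > h.py <<'E'
import numpy as np, cv2
from cell import env
def ray(cam, rc, c=None):
    c=c or env.calibration(cam); K=np.array(c["K"]);T=np.array(c["pose"])
    p=np.array([rc[1]*640,rc[0]*400,1.]); d=T[:3,:3]@np.linalg.solve(K,p)
    return T[:3,3], d/np.linalg.norm(d)
def tri(rs):
    A=np.zeros((3,3));b=np.zeros(3)
    for o,d in rs:
        P=np.eye(3)-np.outer(d,d);A+=P;b+=P@o
    x=np.linalg.solve(A,b)
    return x,[float(np.linalg.norm((np.eye(3)-np.outer(d,d))@(x-o))) for o,d in rs]
def proj(cam,X):
    c=env.calibration(cam);T=np.linalg.inv(np.array(c["pose"]));p=np.array(c["K"])@(T[:3,:3]@np.array(X)+T[:3,3]);return p[:2]/p[2]
def save(cam,n):
    im=env.read_camera(cam);cv2.imwrite(f"pics/{n}.png",cv2.cvtColor(im,cv2.COLOR_RGB2BGR));return im
E
python3 - <<'E'
from h import *
a=save("scene","s0");b=save("top","t0");
cv2.imwrite("pics/st0.png",cv2.cvtColor(np.vstack([a,b])[:, :],cv2.COLOR_RGB2BGR)[:, :]) 
cv2.imwrite("pics/st0.png",cv2.resize(cv2.imread("pics/st0.png"),(480,600)))
for l in ["press","knob_grip","pedal_pad","pedal_hinge","rivet_top","file_jar","bur_block","red_tray"]:
    r={}
    for c in ["scene","top"]:
        q=env.look_for(c,l); r[c]=q
        print(l,c,[(round(x["conf"],2),np.round(np.array(x["position"])*[400,640],1).tolist()) for x in q[:3]])
    if r["scene"] and r["top"]: print("   ",[np.round(v,1) for v in tri([ray(c,r[c][0]["position"]) for c in r])])
print(env.state()["t"])
E
```

```text
press scene []
press top [(0.88, [248.3, 345.0])]
knob_grip scene [(0.64, [191.2, 297.9])]
knob_grip top [(0.74, [245.2, 399.2])]
    [array([528.9, -65.8, 117.4]), array([68., 68.])]
pedal_pad scene [(0.97, [170.6, 310.3])]
pedal_pad top [(0.66, [239.6, 321.3])]
    [array([516.2,  39.5, 144.8]), array([3.4, 3.4])]
pedal_hinge scene [(0.94, [171.4, 306.2])]
pedal_hinge top [(0.75, [243.9, 325.0])]
    [array([507.8,  30.5, 137.6]), array([3.9, 3.9])]
rivet_top scene [(0.38, [187.9, 296.6])]
rivet_top top [(0.62, [184.7, 351.6])]
    [array([633.5, -15.3, 184.1]), array([2.5, 2.5])]
file_jar scene [(0.8, [198.9, 390.4]), (0.33, [255.9, 289.7])]
file_jar top [(0.94, [232.6, 240.9])]
    [array([538.5, 247.6,  40. ]), array([4.4, 4.4])]
bur_block scene []
bur_block top [(0.81, [186.6, 352.2]), (0.26, [248.4, 345.5])]
red_tray scene [(0.71, [244.3, 184.5])]
red_tray top [(0.64, [224.2, 453.4])]
    [array([ 585.1, -296.7,    6.7]), array([0.5, 0.5])]
0.9
```

View pics/s0.png

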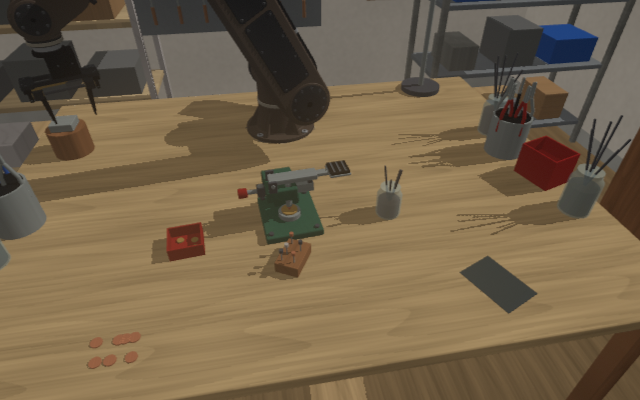

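View pics/t0.png

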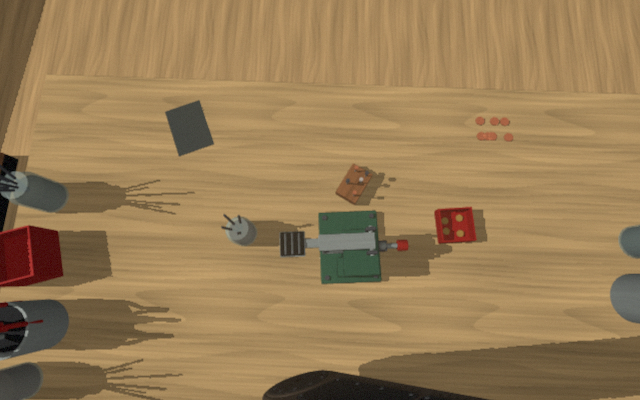

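The scene view has the knob at about (r193, c242) and the pad at (168, 338). The top view has the knob at (245, 403) and the pad at (243, 292). The network's scene knob hit and its pad "amid" points cover the whole pedal arm, so I'll refine with colour segmentation.

Run:
```python
from h import *
def redc(n,r0,r1,c0,c1):
    im=cv2.imread(f"pics/{n}.png")[r0:r1,c0:c1].astype(int)
    m=(im[...,2]>110)&(im[...,1]<60)&(im[...,0]<60); y,x=np.nonzero(m); print(n,m.sum(),x.min()+c0,x.max()+c0,y.min()+r0,y.max()+r0)
    return ((y.mean()+r0+.5)/400,(x.mean()+c0+.5)/640)
ks=redc("s0",180,210,230,255);kt=redc("t0",230,260,390,420)
k,e=tri([ray("scene",ks),ray("top",kt)]);print("knob",k,e)
p,e=tri([ray("scene",(168.5/400,338.5/640)),ray("top",(243.5/400,292.5/640))]);print("pad",p,e)
d=p-k; ang=np.arctan2(d[1],d[0])-np.arctan2(250,10);print("yaw deg",np.degrees(ang),np.hypot(d[0],d[1]),"exp 250.2")
for X in (k,p): print(np.hypot(*X[:2]))
R=np.array([[np.cos(ang),-np.sin(ang)],[np.sin(ang),np.cos(ang)]])
o=k[:2]-R@[-20,-115];print("origin",o, p[:2]-R@[-10,135])
for n,q in dict(c1=[60,75,20],).items(): pass
s=env.state();print(s["tcp_rot"],s["eef_pos"],s["opening"],s["t"])
```

```text
s0 33 238 246 189 192
t0 94 397 407 240 249
knob [ 515.37812132 -142.03804206  102.61627901] [2.1419776908379573, 2.141977690837904]
pad [506.92723954 108.81648463 136.24297843] [2.7264322986854292, 2.726432298685495]
yaw deg 4.22008214148719 250.99683456874462 exp 250.2
534.5927546573535
518.4749304598952
origin [526.8613049  -25.87808125] [526.83447336 -25.08161857]
[3.14152870e+00 1.62605084e-05 4.04810426e-01] [ 246.17308783 -574.47142293  214.66424205] 0.9988249550996013 0.9
```

Call:
carry_out([
  [0.36, 0.58, 0, 0.79],
  [0.36, 0.58, 0, 0.79],
  [0.36, 0.58, 0, 0.79],
  [0.36, 0.58, 0, 0.79],
  [0.36, 0.58, 0, 0.79],
])

```text
t: 1.4
eef_pos: [336.7, -428.3, 214.8]
tcp_rot: [3.141, 0.0, 0.822]
ft_force: [0.1, -0.2, -0.2]
opening: 0.999
grip_force: 0.0
```

Call:
carry_out([
  [0.36, 0.58, 0, 0.79],
  [0.36, 0.58, 0, 0.79],
  [0.36, 0.58, 0, 0.79],
  [0.36, 0.58, 0, 0.79],
  [0.36, 0.58, 0, 0.79],
])

```text
t: 1.9
eef_pos: [426.8, -283.3, 214.8]
tcp_rot: [3.141, 0.0, 1.235]
ft_force: [0.5, -0.2, -0.4]
opening: 1.001
grip_force: 0.0
```

```bash
cat > k.py <<'E'
from h import *
import sys
n=sys.argv[1]; c=env.calibration("wrist"); save("wrist",n); print(np.round(np.array(c["pose"])[:3],2).tolist())
np.save(f"pics/{n}.npy",{k:np.array(v) for k,v in c.items() if k in("K","pose")},allow_pickle=True)
for l in ["knob_grip","pedal_pad","rivet_top","red_tray"]:
    q=env.look_for("wrist",l); print(l,[(round(x["conf"],2),np.round(np.array(x["position"])*[400,640],1).tolist()) for x in q[:2]])
s=env.state();print(s["t"],s["eef_pos"],s["tcp_rot"],s["ft_force"],s["joints"])
print("proj",proj("wrist",[515.4,-142,102.6]))
E
python3 k.py w1
```

```text
[[0.94, -0.32, -0.09, 451.91], [-0.33, -0.91, -0.26, -211.84], [0.0, 0.27, -0.96, 384.29]]
knob_grip []
pedal_pad []
rivet_top []
red_tray [(0.94, [132.0, 464.6])]
2.15 [ 426.12803556 -284.83236974  214.74607311] [3.14129732e+00 3.14475721e-04 1.23156996e+00] [ 0.4255326   0.48031348 -0.1826649 ] [-7.18045374e-01  3.31597833e-01  1.83059486e+00 -2.20447230e-04
  9.79009274e-01 -3.78696118e-01]
proj [365.89117629 -35.02178703]
```

Call:
carry_out([
  [0.36, 0.58, 0, 0.79],
  [0.36, 0.58, 0, 0.79],
  [0.36, 0.58, 0, 0.79],
  [0.36, 0.58, 0, 0.79],
  [0.36, 0.58, 0, 0.79],
])

```text
t: 2.65
eef_pos: [516.6, -139.7, 214.7]
tcp_rot: [3.141, 0.0, 1.646]
ft_force: [0.6, -1.0, -0.6]
opening: 0.998
grip_force: 0.0
```

```bash
python3 k.py w2
```

```text
[[1.0, 0.07, 0.02, 510.81], [0.08, -0.96, -0.27, -64.18], [0.0, 0.27, -0.96, 384.12]]
knob_grip [(0.97, [191.4, 316.9])]
pedal_pad [(0.69, [58.8, 332.1])]
rivet_top []
red_tray [(0.93, [320.6, 363.6])]
2.9 [ 515.78888347 -140.57739163  214.51283396] [-3.14130617e+00  1.11960807e-04  1.64353520e+00] [-0.55683883 -0.50316199 -0.34792161] [-3.89552070e-01  3.63157679e-01  1.78004290e+00 -2.71175326e-04
  9.98598574e-01 -4.62144072e-01]
proj [313.8016523  192.66007187]
```

View w2.

View pics/w2.png

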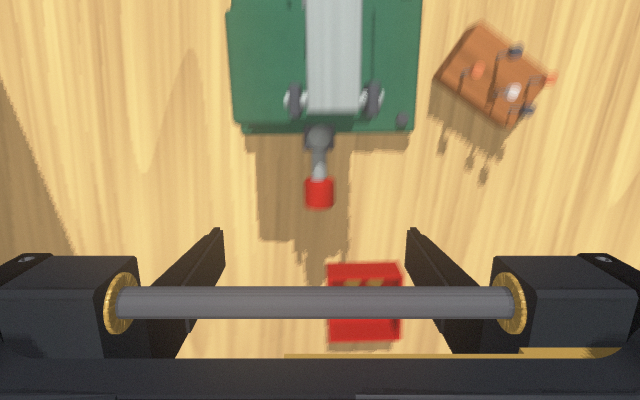

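Run:
```python
from h import *
im=cv2.imread("pics/w2.png").astype(int); c=np.load("pics/w2.npy",allow_pickle=True).item()
m=(im[...,2]>90)&(im[...,1]<60)&(im[...,0]<60); m[260:]=0
y,x=np.nonzero(m);print(m.sum(),x.min(),x.max(),y.min(),y.max(),y.mean(),x.mean())
rw=ray("wrist",((y.mean()+.5)/400,(x.mean()+.5)/640),c)
k,e=tri([rw,ray("top",(245.3/400,402.3/640)),ray("scene",(193/400,242.5/640))]);print("knob",k,e)
o,d=rw;print("at z100-106",[np.round(o+d*(z-o[2])/d[2],1).tolist() for z in (100,106)])
for r,cc in [(y.min(),x.min()),(y.max(),x.max())]:
  o,d=ray("wrist",((r)/400,cc/640),c);print(np.round(o+d*(100-o[2])/d[2],1))
```

```text
374 306 332 180 206 193.3903743315508 319.33422459893046
knob [ 518.76312854 -142.35546287   98.92226125] [2.705998041522784, 3.309781473831131, 2.22915317502723]
at z100-106 [[521.4, -142.5, 100.0], [521.2, -140.9, 106.0]]
[ 509.  -131.5  100. ]
[ 532.5 -152.4  100. ]
```

The wrist view shows the knob at (193, 319), the bolt and sleeve above it at (140, 318), and the tray behind at (300, 365), clear of the fingers. The press is within about 1° of the tool's alignment. Measured knob position: (520, -142, 99). It agrees with the text's 100 mm height.

Call:
carry_out([
  [0.08, -0.03, -0.5, 0],
  [0, 0, -0.5, 0],
  [0, 0, -0.6, 0],
  [0, 0, -0.6, 0],
  [0, 0, -0.46, 0],
])

```text
t: 3.4
eef_pos: [519.2, -142.6, 80.2]
tcp_rot: [-3.141, -0.0, 1.642]
ft_force: [-0.0, 0.5, -0.9]
opening: 1.003
grip_force: 0.0
```

Call:
carry_out([
  [0, 0, 0, 0],
  [0, 0, 0, 0],
  [0, 0, 0, 0],
  [0, 0, 0, 0],
  [0, 0, 0, 0],
], fingers=1)

```text
t: 3.9
eef_pos: [520.5, -141.2, 82.6]
tcp_rot: [3.14, 0.001, 1.646]
ft_force: [0.3, -0.4, -0.6]
opening: 0.636
grip_force: 0.0
```

Call:
carry_out([
  [0, 0, 0, 0],
  [0, 0, 0, 0],
  [0, 0, 0, 0],
  [0, 0, 0, 0],
  [0, 0, 0, 0],
])

```text
t: 4.4
eef_pos: [518.7, -141.0, 81.6]
tcp_rot: [-3.138, -0.001, 1.647]
ft_force: [-7.5, -3.7, 4.5]
opening: 0.267
grip_force: 30.0
```

Call:
carry_out([
  [0, -0.13, 0, 0],
  [0.01, -0.13, 0, 0],
  [0.01, -0.13, 0, 0],
  [0.01, -0.13, 0, 0],
  [0.01, -0.12, 0, 0],
])

```text
t: 4.9
eef_pos: [521.0, -171.8, 81.4]
tcp_rot: [-3.139, -0.003, 1.645]
ft_force: [4.3, 38.1, 5.2]
opening: 0.267
grip_force: 30.0
```

Call:
carry_out([
  [0, 0, 0, 0],
  [0, 0, 0, 0],
  [0, 0, 0, 0],
  [0, 0, 0, 0],
  [0, 0, 0, 0],
])

```text
t: 5.4
eef_pos: [521.1, -171.8, 81.3]
tcp_rot: [-3.139, -0.002, 1.646]
ft_force: [-3.8, 8.4, 1.9]
opening: 0.271
grip_force: 30.0
```

```bash
python3 k.py w3
```

```text
[[1.0, 0.07, 0.02, 515.92], [0.07, -0.96, -0.27, -96.72], [-0.0, 0.27, -0.96, 250.95]]
knob_grip [(0.55, [227.5, 314.7])]
pedal_pad [(0.62, [16.6, 347.7])]
rivet_top [(0.61, [55.5, 316.0])]
red_tray [(0.88, [339.0, 338.5])]
5.65 [ 521.11778104 -171.77287563   81.2967357 ] [-3.13903704e+00 -2.38869262e-03  1.64577925e+00] [-3.00776225  9.84078647  2.96594044] [-4.39212142e-01  5.60053309e-01  1.87542258e+00  1.26309247e-03
  7.09517145e-01 -5.15157796e-01]
proj [306.33544496 203.34258873]
```

Call:
carry_out([
  [0, 0, 0, 0],
  [0, 0, 0, 0],
  [0, 0, 0, 0],
  [0, 0, 0, 0],
  [0, 0, 0, 0],
], fingers=-1)

```text
t: 6.15
eef_pos: [522.3, -173.1, 81.7]
tcp_rot: [3.141, 0.0, 1.646]
ft_force: [-0.1, -0.3, -0.3]
opening: 0.627
grip_force: 0.0
```

Call:
carry_out([
  [0, 0, 0, 0],
  [0, 0, 0.5, 0],
  [0, 0, 0.7, 0],
  [0, 0, 0.8, 0],
  [0, 0, 0.7, 0],
])

```text
t: 6.65
eef_pos: [522.1, -173.0, 218.5]
tcp_rot: [3.141, 0.0, 1.646]
ft_force: [0.1, 0.9, -0.5]
opening: 0.991
grip_force: 0.0
```

```bash
python3 k.py w4
python3 - <<'E'
from h import *
im=cv2.imread("pics/w4.png").astype(int); c=np.load("pics/w4.npy",allow_pickle=True).item()
m=(im[...,2]>90)&(im[...,1]<60)&(im[...,0]<60); m[245:]=0
y,x=np.nonzero(m);print(m.sum(),x.min(),x.max(),y.min(),y.max())
o,d=ray("wrist",((y.mean()+.5)/400,(x.mean()+.5)/640),c);print("knob z100",o+d*(100-o[2])/d[2])
E
```

```text
[[1.0, 0.07, 0.02, 516.36], [0.07, -0.96, -0.27, -97.51], [0.0, 0.27, -0.96, 387.97]]
knob_grip [(0.75, [170.9, 312.7])]
pedal_pad []
rivet_top []
red_tray [(0.76, [261.6, 360.4]), (0.28, [46.4, 491.0])]
6.9 [ 521.813856   -172.84386228  216.08678466] [-3.14112537e+00 -3.03345281e-04  1.64573831e+00] [ 0.08378188  0.08648864 -0.39365375] [-4.40052882e-01  3.82803221e-01  1.74259813e+00  3.98014622e-05
  1.01674739e+00 -5.15015883e-01]
proj [309.33547354 153.25708711]
806 299 395 176 244
knob z100 [ 540.68503732 -193.68614977  100.        ]
```

Call:
carry_out([
  [-0.04, 0.85, 0, 0],
  [-0.04, 0.85, 0, 0],
  [-0.04, 0.85, 0, 0],
  [-0.04, 0.85, 0, 0],
  [-0.04, 0.7, 0, 0],
], fingers=1)

```text
t: 7.4
eef_pos: [511.3, 34.0, 215.2]
tcp_rot: [-3.139, -0.0, 1.646]
ft_force: [1.1, 0.6, -0.1]
opening: 0.635
grip_force: 0.0
```

```bash
python3 - <<'E'
from h import *
im=cv2.imread("pics/w4.png").astype(int); c=np.load("pics/w4.npy",allow_pickle=True).item()
m=(im[...,2]>90)&(im[...,1]<60)&(im[...,0]<60); m[215:]=0;m[:,340:]=0
y,x=np.nonzero(m);print(m.sum(),x.min(),x.max(),y.min(),y.max())
o,d=ray("wrist",((y.mean()+.5)/400,(x.mean()+.5)/640),c);print("knob z100",o+d*(100-o[2])/d[2])
E
python3 k.py w5
```

```text
455 299 328 176 205
knob z100 [ 523.09409703 -175.26761168  100.        ]
[[1.0, 0.07, 0.02, 506.0], [0.07, -0.96, -0.27, 109.37], [-0.0, 0.27, -0.96, 384.72]]
knob_grip [(0.71, [348.5, 308.0])]
pedal_pad [(0.64, [143.7, 319.8])]
rivet_top [(0.6, [194.4, 316.6])]
red_tray []
7.65 [511.99747113  31.68790143 215.75221934] [-3.14011068e+00 -6.84471008e-06  1.64617596e+00] [-0.53125642 -0.43638436  0.21429947] [-6.69011943e-02  3.31727192e-01  1.82722055e+00 -2.44206720e-04
  9.84112904e-01 -1.42145492e-01]
proj [304.61714672 364.19132878]
```

Call:
carry_out([
  [-0.02, 0.25, 0, 0],
  [-0.02, 0.25, 0, 0],
  [-0.02, 0.25, 0, 0],
  [-0.02, 0.25, 0, 0],
  [0, 0, 0, 0],
])

```text
t: 8.15
eef_pos: [508.0, 83.5, 216.7]
tcp_rot: [3.141, -0.0, 1.647]
ft_force: [1.3, 0.0, -0.6]
opening: 0.027
grip_force: 0.0
```

```bash
python3 k.py w6; python3 -c "
import cv2,numpy as np
cv2.imwrite('pics/w56.png',np.hstack([cv2.imread('pics/w5.png')[:300,180:460],cv2.imread('pics/w6.png')[:300,180:460]]))"
```

```text
[[1.0, 0.07, 0.02, 502.15], [0.08, -0.96, -0.27, 158.92], [0.0, 0.27, -0.96, 386.17]]
knob_grip []
pedal_pad []
rivet_top []
red_tray []
8.4 [508.20912732  81.74258513 216.67753   ] [3.14146891e+00 7.77115061e-05 1.64545522e+00] [-0.25101426  0.18005295 -0.46295636] [ 3.11390681e-02  3.32533679e-01  1.82302315e+00 -8.66592923e-05
  9.85908820e-01 -4.34719887e-02]
proj [304.98590855 404.97299541]
```

View pics/w56.png

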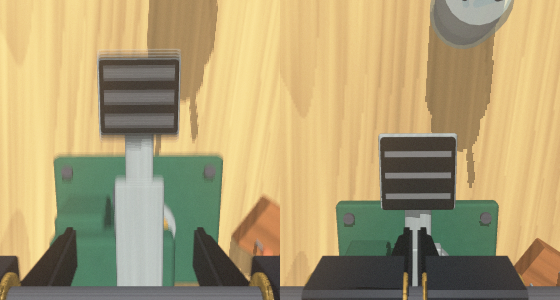

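The pad's centre is at (r95, c319) in w5 and (r171, c318) in w6, and the pedal is up. The knob measured at (523, -175), so it moved about 33 mm and is fully out.

Run:
```python
from h import *
c5=np.load("pics/w5.npy",allow_pickle=True).item();c6=np.load("pics/w6.npy",allow_pickle=True).item()
a=ray("wrist",(95/400,319/640),c5);b=ray("wrist",(171.5/400,318/640),c6)
print(tri([a,b]),tri([a,b,ray("top",(243.5/400,292.5/640))]))
o,d=b;print(o+d*(146-o[2])/d[2])
```

```text
(array([508.35317698, 110.34200586, 153.31534674]), [0.02720568428636642, 0.0272056842864118]) (array([507.96389382, 107.7714197 , 135.70675598]), [2.6969886878211695, 1.392045236681989, 2.1492427402373018])
[508.57600296 108.81798563 146.        ]
```

Call:
carry_out([
  [0, 0.26, -0.2, 0],
  [0, 0.26, -0.3, 0],
  [0, 0, -0.3, 0],
  [0, 0, -0.3, 0],
  [0, 0, -0.2, 0],
])

```text
t: 8.9
eef_pos: [507.7, 108.5, 150.1]
tcp_rot: [-3.14, -0.0, 1.646]
ft_force: [-0.0, 0.1, 0.4]
opening: 0.006
grip_force: 0.0
```

Call:
carry_out([
  [0, 0, -0.15, 0],
  [0, 0, -0.15, 0],
  [0, 0, -0.15, 0],
  [0, 0, -0.15, 0],
  [0, 0, -0.15, 0],
])

```text
t: 9.4
eef_pos: [508.1, 107.8, 114.5]
tcp_rot: [3.141, 0.001, 1.646]
ft_force: [-2.9, -4.7, 11.8]
opening: 0.004
grip_force: 5.3
```

Call:
carry_out([
  [0, 0, -0.08, 0],
  [0, 0, -0.08, 0],
  [0, 0, -0.06, 0],
  [0, 0, -0.04, 0],
  [0, 0, 0, 0],
])

```text
t: 9.9
eef_pos: [508.9, 107.5, 103.5]
tcp_rot: [3.139, 0.001, 1.646]
ft_force: [-7.5, -5.1, 30.6]
opening: 0.002
grip_force: 14.5
```

Call:
carry_out([
  [0, 0, -0.04, 0],
  [0, 0, -0.04, 0],
  [0, 0, 0, 0],
  [0, 0, 0, 0],
  [0, 0, 0, 0],
])

```text
t: 10.4
eef_pos: [509.2, 107.5, 102.6]
tcp_rot: [3.136, 0.001, 1.646]
ft_force: [-19.2, -7.6, 73.4]
opening: 0.004
grip_force: 34.5
```

The pedal is on its hard stop at z 102.6, as predicted, so I'll let it up.

Call:
carry_out([
  [0, 0, 0.08, 0],
  [0, 0, 0.2, 0],
  [0, 0, 0.2, 0],
  [0, 0, 0.25, 0],
  [0, 0, 0.3, 0],
])

```text
t: 10.9
eef_pos: [508.6, 108.4, 149.5]
tcp_rot: [3.14, -0.0, 1.646]
ft_force: [-0.5, 0.4, 0.1]
opening: 0.004
grip_force: 0.0
```

Call:
carry_out([
  [0, -0.1, 0.4, 0],
  [0, -0.2, 0.4, 0],
  [0, -0.25, 0.36, 0],
  [0, 0, 0, 0],
  [0, 0, 0, 0],
])

```text
t: 11.4
eef_pos: [508.1, 80.6, 206.4]
tcp_rot: [3.141, -0.0, 1.645]
ft_force: [0.8, 0.6, 0.2]
opening: 0.003
grip_force: 0.0
```

```bash
python3 k.py w7
python3 - <<'E'
from h import *
a=save("scene","s7");t=save("top","t7")
c=lambda im,r,q:cv2.resize(im[r:r+100,q:q+133],(400,300),interpolation=cv2.INTER_CUBIC)
w=cv2.resize(cv2.imread("pics/w7.png"),(480,300))
v=np.vstack([np.hstack([c(cv2.imread("pics/s0.png"),140,225),c(cv2.imread("pics/s7.png"),140,225)]),np.hstack([w,np.zeros((300,320,3),np.uint8)])])
cv2.imwrite("pics/v7.png",v)
E
```

```text
[[1.0, 0.07, 0.02, 502.45], [0.07, -0.96, -0.27, 156.0], [0.0, 0.27, -0.96, 375.85]]
knob_grip []
pedal_pad [(0.42, [174.5, 316.8])]
rivet_top []
red_tray []
11.65 [507.93261435  80.87414971 205.87441661] [-3.14038279e+00 -1.06052096e-04  1.64613852e+00] [-0.03757261 -0.71926093  0.08939288] [ 2.93891009e-02  3.45186267e-01  1.83679756e+00  6.14431282e-05
  9.60822284e-01 -4.59883816e-02]
proj [305.06063635 413.62765431]
```

View pics/v7.png

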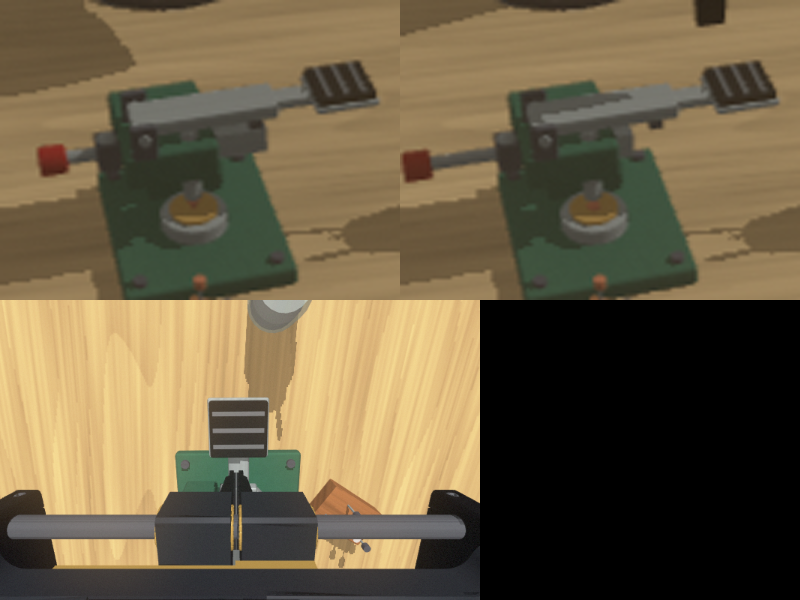

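In the scene view (s0 left, s7 right) the pedal is back up, the knob is out and the copper head has gone down under the ram. Next I'll return to the knob and regrasp it.

Call:
carry_out([
  [0.05, -0.85, 0.2, 0],
  [0.05, -0.85, 0, 0],
  [0.05, -0.85, 0, 0],
  [0.05, -0.85, 0, 0],
  [0.05, -0.85, 0, 0],
], fingers=-1)

```text
t: 12.25
eef_pos: [520.6, -133.6, 216.5]
tcp_rot: [-3.142, -0.0, 1.646]
ft_force: [1.1, 0.5, 0.6]
opening: 0.367
grip_force: 0.0
```

Call:
carry_out([
  [0.03, -0.4, 0, 0],
  [0, -0.43, 0, 0],
  [0, 0, 0, 0],
  [0, 0, 0, 0],
  [0, 0, 0, 0],
])

```text
t: 12.75
eef_pos: [522.1, -172.6, 216.6]
tcp_rot: [-3.141, -0.0, 1.646]
ft_force: [0.7, -0.4, -0.5]
opening: 0.786
grip_force: 0.0
```

Call:
carry_out([
  [0, 0, 0, 0],
  [0, 0, 0, 0],
  [0, 0, -0.8, 0],
  [0, 0, -1, 0],
  [0, 0, -0.88, 0],
])

```text
t: 13.25
eef_pos: [522.1, -173.0, 81.4]
tcp_rot: [3.141, 0.0, 1.646]
ft_force: [0.2, 0.3, -0.2]
opening: 0.996
grip_force: 0.0
```

Call:
carry_out([
  [0, 0, 0, 0],
  [0, 0, 0, 0],
  [0, 0, 0, 0],
  [0, 0, 0, 0],
  [0, 0, 0, 0],
], fingers=1)

```text
t: 13.75
eef_pos: [522.8, -173.7, 84.3]
tcp_rot: [3.139, 0.001, 1.646]
ft_force: [-0.9, 0.9, -0.1]
opening: 0.637
grip_force: 0.0
```

Call:
carry_out([
  [0, 0, 0, 0],
  [0, 0, 0, 0],
  [0, 0, 0, 0],
  [0, 0, 0, 0],
  [0, 0, 0, 0],
])

```text
t: 14.25
eef_pos: [521.3, -173.4, 82.6]
tcp_rot: [-3.14, -0.0, 1.646]
ft_force: [-5.5, -1.6, 3.0]
opening: 0.27
grip_force: 30.0
```

Gripped. Now I'll push home along the press's +y, about 32 mm.

Call:
carry_out([
  [-0.01, 0.13, 0, 0],
  [-0.01, 0.13, 0, 0],
  [-0.01, 0.13, 0, 0],
  [-0.01, 0.13, 0, 0],
  [-0.01, 0.13, 0, 0],
])

```text
t: 14.75
eef_pos: [518.9, -142.2, 82.7]
tcp_rot: [-3.14, 0.002, 1.648]
ft_force: [-14.2, -35.3, 1.0]
opening: 0.268
grip_force: 30.0
```

Call:
carry_out([
  [0, 0.04, 0, 0],
  [0, 0, 0, 0],
  [0, 0, 0, 0],
  [0, 0, 0, 0],
  [0, 0, 0, 0],
])

```text
t: 15.25
eef_pos: [518.8, -141.5, 82.7]
tcp_rot: [-3.14, 0.003, 1.647]
ft_force: [-9.9, -21.6, 3.2]
opening: 0.267
grip_force: 30.0
```

Call:
carry_out([
  [0, 0, 0, 0],
  [0, 0, 0, 0],
  [0, 0, 0, 0],
  [0, 0, 0, 0],
  [0, 0, 0, 0],
], fingers=-1)

```text
t: 15.75
eef_pos: [519.8, -138.8, 82.7]
tcp_rot: [3.141, -0.0, 1.646]
ft_force: [-0.2, -0.2, 0.4]
opening: 0.634
grip_force: 0.0
```

Call:
carry_out([
  [0, 0, 0, 0],
  [0, 0, 0.5, 0],
  [0, 0, 0.7, 0],
  [0, 0, 0.8, 0],
  [0, 0, 0.7, 0],
])

```text
t: 16.25
eef_pos: [519.6, -138.9, 219.5]
tcp_rot: [3.141, 0.0, 1.646]
ft_force: [0.2, -0.6, -0.5]
opening: 0.99
grip_force: 0.0
```

Call:
carry_out([
  [0, 0, 0, 0],
  [0, 0, 0, 0],
  [0, 0, 0, 0],
  [0, 0, 0, 0],
  [0, 0, 0, 0],
])

```text
t: 16.75
eef_pos: [519.5, -138.9, 216.7]
tcp_rot: [-3.14, -0.001, 1.646]
ft_force: [0.1, 0.4, 0.5]
opening: 1.001
grip_force: 0.0
```

```bash
python3 k.py w9
python3 - <<'E'
from h import *
save("scene","s9")
im=cv2.imread("pics/w9.png").astype(int); c=np.load("pics/w9.npy",allow_pickle=True).item()
m=(im[...,2]>90)&(im[...,1]<60)&(im[...,0]<60); m[240:]=0
y,x=np.nonzero(m);print(m.sum(),x.min(),x.max(),y.min(),y.max())
o,d=ray("wrist",((y.mean()+.5)/400,(x.mean()+.5)/640),c);print("knob z100",o+d*(100-o[2])/d[2],"start 521.4,-142.5")
c=lambda im,r,q:cv2.resize(im[r:r+100,q:q+133],(400,300),interpolation=cv2.INTER_CUBIC)
cv2.imwrite("pics/v9.png",np.hstack([c(cv2.imread("pics/s0.png"),140,225),c(cv2.imread("pics/s9.png"),140,225)]))
E
```

```text
[[1.0, 0.07, 0.02, 514.03], [0.07, -0.96, -0.27, -63.57], [-0.0, 0.27, -0.96, 386.24]]
knob_grip [(0.89, [189.4, 313.5])]
pedal_pad [(0.87, [61.5, 325.7])]
rivet_top []
red_tray [(0.98, [320.1, 361.8])]
17.0 [ 519.64851286 -139.01269221  217.44184872] [-3.14136296e+00 -1.42779282e-04  1.64569417e+00] [0.53583618 0.3278983  0.13288278] [-3.84222846e-01  3.64588788e-01  1.76863154e+00  3.09698678e-05
  1.00864150e+00 -4.59137213e-01]
proj [309.0707696  193.26013604]
543 299 328 180 211
knob z100 [ 520.13825485 -144.67551159  100.        ] start 521.4,-142.5
```

View pics/v9.png

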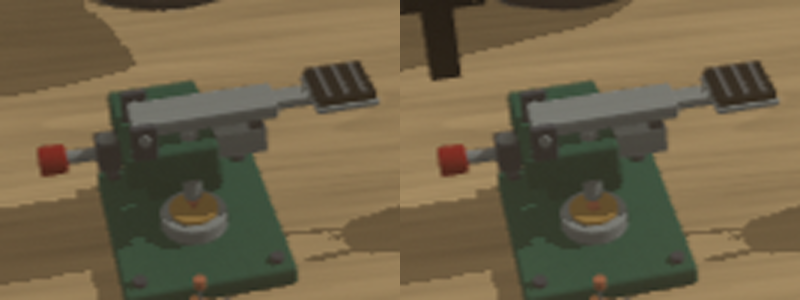

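The after view (right) matches the start: the knob is home with its bolt under the pedal, the pedal is up, and nothing is touched.

```bash
python3 -c "
from cell import env
print(env.job_done())"
```

```text
the job is handed in; nothing more can be done
None
```

I pulled the knob out, pressed the pedal to its stop and let it back up, pushed the knob home and handed the job in at about 17 s; no verdict came back, and I judged the rivet seated only from the pedal's hard stop and the camera picture.

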